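Level the sorting pan and lock it with the over-centre toggle

ROBOT

A 6-joint arm with a two-finger parallel gripper is mounted at the origin on the work surface. World frame = base frame: x ahead of the robot, y to its left, z up, the work surface at z = 0. Lengths are in m, angles in rad, forces in N, time in s.
With the tool pointing down it reaches from about 0.35 to 0.875 m from the base axis. Payload 4.2 kg.
Tool frame: the origin (TCP) lies midway between the tips of the shut fingers; the grasp point (between the pads) lies 19 mm behind it; z points along the fingers, y is the direction in which the jaws open and shut (so a half turn about z gives the same grasp; the last joint's range is limited). The gripper opens to 85 mm and grips with 20 to 120 N. Pads are 22 mm wide; open, the fingers measure 114 mm over their backs; the gripper's body (76 mm by 85 mm) begins 54 mm behind the grasp point. The pads swing forward as they close: fully open they stand 13 mm farther back than shut.
Start: joints at [-0.887, 0.385, 0.008, 0, -1.194, -0.259], TCP at [0.258, -0.569, 0.208] pointing down, gripper open.
Joint ranges: [-3.14, 3.14], [-1.21, 2.06], [-1.07, 1.41], [-3.16, 2.05], [-2.99, -0.16], [-3.1, 3.1]. Speed limits (rad/s): [2.79, 2.79, 3.14, 3.14, 3.14, 3.14].

INTERFACE

Orientations are given as a unit quaternion [x, y, z, w].
In Python, from station import manip, vision gives the robot as it stands. The module is installed in compiled form; this text tells all that it offers.
- The arm moves only by the tool step_arm, never from a script. Its argument "series" is a list that holds one entry, the list of rows, each a list of 4 numbers: the shift along the tool's x, y, z in mm, then the turn about the tool's z in rad. In form: [[[tx, ty, tz, spin], ...]]. A call has 1 to 12 rows; each row shifts and turns the commanded pose from where the row before left it, along the tool's axes as they then stand; what a row does not reach is not made up. A row lasts 1/12 s, in which the tool goes at most 41.7 mm and 7.16 degrees, less where a joint would pass 70% of its speed; a pose out of reach is approached as far as the arm can. A call is refused whole if a number of a shift passes 41.7 or a number of a turn 0.125, either way. A call with a gripper value outside its range is refused whole. "claw" is the opening, from 0 (shut) to 1 (fully open), set as the call begins (left out, the last holds). The fingers move at their own pace and stop on an object; "squeeze" is the grip in N (left out, the last holds). Time passes only in rows, so rows that do not move let the fingers close. It gives the time, the measured TCP pose, the force and the opening at its end, in the units of the state.
- manip.read_state(): the state, without advancing time (a new reading comes with each control period).
- vision.capture(name): name is "scene" or "top" or "wrist"; returns a dict with "color" (384x512x3 uint8, red, green, blue), "mtx" (3x3 intrinsics, pixels), "dist_coeffs" ([k1, k2, p1, p2, k3] as OpenCV has them; the pictures are not rectified), "xyz" and "orientation" of the camera in the world; the wrist camera has in their place "mount" (4x4, takes a point from camera to tool coordinates, whose origin is the TCP and whose axes are the flange's). Camera axes: x right, y down, z forward; pixel columns grow to the right and rows downward; lengths in m; the calibration is good to about 2 mm. A picture is of the moment at which its call begins: read the wrist's pose just before it. There is no depth.
- manip.job_done(): hands the job in, once; it reports no verdict.
The state is a dict: "t": time; "joint_positions": joint angles; "joint_vel": joint speeds; "joint_efforts": joint torques, N m; "ee_pos": TCP position; "eef_rot": TCP orientation; "ft_force": force on the tool from outside, world axes, zero at the start; "moment": the same for the moment, N m; "gripper_width": opening from 0.0 (shut) to 1.0 (fully open).
Only numpy, scipy, OpenCV 4.12 (cv2) and the standard library are available. Lean on these libraries where they do the work, as an engineer would, in place of code of your own. Each camera call takes 0.05 s, during which the arm holds its last target.

TASK

Close up the coin sorting stand: with a fingertip, press the tipped steel pan gently down by its rear tab until it sits level on its stop, and only then flip the red toggle away from the robot in one continuous push that never lets it spring back. Follow the toggle all the way to its end stop, keep it pressed there with about 8 N for a good half second without ever forcing it (never over 15 N on the toggle or 22 N on the pan), then let go and leave everything else on the counter where it lies.

Things in the scene. Friction and masses are not known exactly. Their poses are not given: they have to be found in the camera images.
- stand: Sorting stand, fixed: dark steel base plate 210 x 300 x 8 mm; origin at the centre of its underside, z up, x towards the rear, away from the robot (within 20 deg of world x). Two grey cheeks (50 x 6 mm, 95 mm high) at y = -62 and +62 mm carry the pan; a grey block (x +-25 mm, y -96 to -74 mm, top z 78 mm) carries the toggle on its -y side.
- pan (a joint): Angle of the steel pan (open box 110 x 90 x 55 mm, about 0.4 kg) on side pivots; axis along the stand's y at x = 0, z = 75 mm. 0 = level on its hard stop; positive = front lip (robot side) down, rear up. Starts at 0.35 to 0.6; the stiff pivot keeps it where it is left; 3 to 4 N down on the tab moves it.
- tab (a point): Point on top of the yellow-painted steel press tab at the pan's rear (+x) rim; tab 42 mm wide (y), 34 mm long (x), 4 mm thick, flush with the rim. Lies on the tab's centre line, 74 mm behind and 25 mm above the pivot axis when level (stand x = 74, y = 0, z = 100 mm); turns with the pan.
- hub (a point): Pivot of the red toggle, stand x = 0, y = -112, z = 50 mm. Toggle: red bar 12 mm square with a cross-roller (18 mm diameter, 24 mm along y, centre 84 mm from the pivot) at its end; swings in the stand's x-z plane over the top, from leaning to the robot to leaning to the rear. Push near its end: 3 to 7 N at first, about 1 N past the middle, then a steep rise at the hard end stop.
- toggle (a joint): 0 = start stop (about 18 deg from upright, to the robot), 0.8 = end stop (about 28 deg past upright, to the rear). Counted from the stop plate behind the hub, which is set up to 0.18 rad either way on each stand and NOT reported: feel for the stops. Over-centre: below about 0.25 it springs back when let go, about 0.3 to 0.65 it stays, beyond 0.7 a weak pull takes it home.
- slug_a: Bystander: nickel test slug, disc 30 mm diameter, 6 mm thick, lying on the stand's base plate left (+y) of the pan; origin at centre of underside.
- slug_b: Bystander: the second nickel test slug, same size, lying on the base plate too.
- slug_c: Bystander: the third nickel test slug, same size, on the counter.
- punch: Bystander: stubby dark steel tamper punch, 28 mm diameter, 90 mm tall, standing; origin under its foot.
- driver: Bystander: screwdriver 170 mm long, lying on the counter.
- collar: Bystander: brass collar, 36 mm diameter, 12 mm high, on the counter.

How it is judged:
By the outcome, as a careful person would: the job done as asked, in the order asked, and still so for the second after the job is handed in, with the robot touching nothing.
It also fails if it takes over 58 s, if anything falls off the work surface, if the arm or the gripper's body presses on something with over 40 N, if the wrist force passes 120 N, or if a joint passes its speed limit or range.

## Working session

There is one attempt and no reset: what is moved stays moved. The work goes in short steps, Python scripts to look and compute and a tool call to move; the robot and the scene stay as the last step left them, time stands still between calls to the robot, and variables do not carry over. Pictures are saved under pics/ and viewed, and the job is handed in when it is done.

Besides the shell and the picture viewer there is one more tool, called after "Call:" by a JSON object that holds its "api" and its "payload", one argument or row to a line. step_arm: Moves the arm, as the interface text tells. Its arguments: {"type":"object","properties":{"series":{"type":"array"},"claw":{"type":"number"},"squeeze":{"type":"number"}},"required":["series"]}

```bash
mkdir -p pics; python3 - <<'E'
from station import manip, vision
import cv2
s=manip.read_state(); print(s)
for n in ("scene","top","wrist"):
    c=vision.capture(n); cv2.imwrite(f"pics/{n}0.png",cv2.cvtColor(c["color"],cv2.COLOR_RGB2BGR))
    print(n,{k:v for k,v in c.items() if k!="color"})
E
```

```text
{'t': 0.0, 'joint_positions': array([-8.87414430e-01,  3.85568375e-01,  6.62204327e-03, -5.24041230e-04,
       -1.19398382e+00, -2.58574498e-01]), 'joint_vel': array([-0.00010568, -0.00044105, -0.00039563, -0.00064137, -0.00162825,
        0.00142508]), 'joint_efforts': array([-2.73344094e-04, -3.92287266e+01,  1.88399810e+01,  4.18607309e+00,
       -4.66121084e-03, -2.96915891e-05]), 'ee_pos': array([ 0.25733691, -0.56886686,  0.2070093 ]), 'eef_rot': array([-2.10715561e-01,  9.77546804e-01,  1.06125986e-03, -2.67101220e-04]), 'ft_force': array([-0.64936239, -0.17040996,  0.12004999]), 'moment': array([ 0.00153513,  0.00014101, -0.08938788]), 'gripper_width': 1.000346964715522}
scene {'mtx': array([[423.34961736,   0.        , 252.00332983],
       [  0.        , 423.34961736, 190.18147897],
       [  0.        ,   0.        ,   1.        ]]), 'dist_coeffs': array([-0.06870221,  0.        ,  0.        ,  0.        ,  0.        ]), 'xyz': array([1.10785262, 0.28391523, 0.93130984]), 'orientation': array([ 0.49363662,  0.80459577, -0.28389368, -0.16838323])}
top {'mtx': array([[397.
[... 271 characters left out ...]
  1.14902286]), 'orientation': array([-0.69992346,  0.70741826, -0.07470511,  0.06391944])}
wrist {'mtx': array([[314.57406349,   0.        , 250.99794744],
       [  0.        , 314.57406349, 186.89945835],
       [  0.        ,   0.        ,   1.        ]]), 'dist_coeffs': array([-0.05276856,  0.        ,  0.        ,  0.        ,  0.        ]), 'mount': array([[-6.06672957e-05, -9.59500932e-01, -2.81705446e-01,
         7.12410214e-02],
       [ 9.99999988e-01, -9.82427884e-05,  1.19261990e-04,
        -1.72811423e-04],
       [-1.42107519e-04, -2.81705435e-01,  9.59500926e-01,
        -1.65186189e-01],
       [ 0.00000000e+00,  0.00000000e+00,  0.00000000e+00,
         1.00000000e+00]])}
```

View pics/scene0.png

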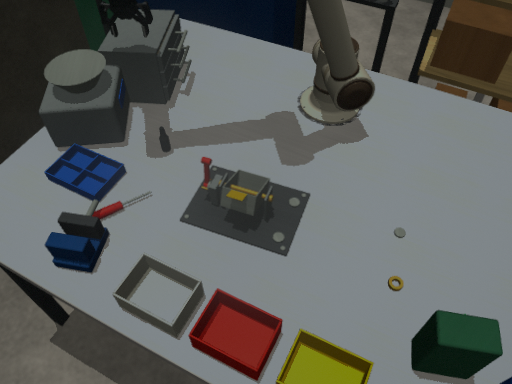

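View pics/top0.png

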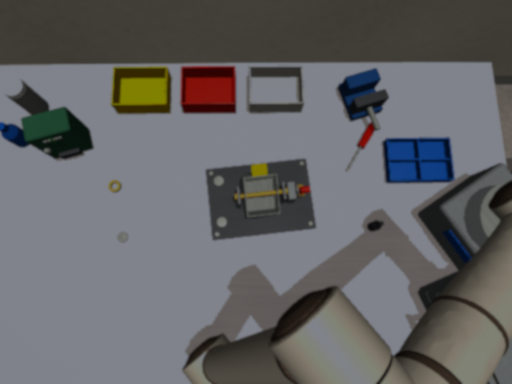

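View pics/wrist0.png

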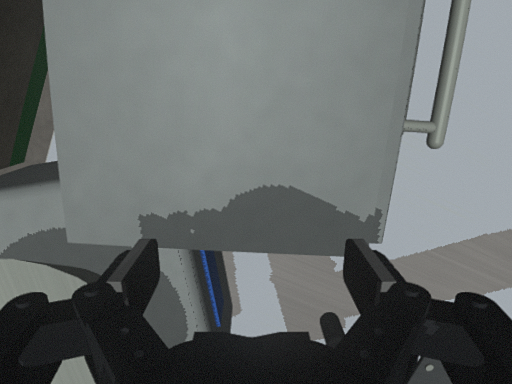

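```bash
cat > h.py <<'E'
import numpy as np, cv2
from scipy.spatial.transform import Rotation as R
from station import manip, vision
def cam(n):
    s=manip.read_state(); c=vision.capture(n)
    if n=="wrist":
        M=np.array(c["mount"]); Rt=R.from_quat(s["eef_rot"]).as_matrix()
        c["R"]=Rt@M[:3,:3]; c["p"]=Rt@M[:3,3]+s["ee_pos"]
    else:
        c["R"]=R.from_quat(c["orientation"]).as_matrix(); c["p"]=np.array(c["xyz"])
    return c
def ray(c,uv):
    q=cv2.undistortPoints(np.array([[uv]],float),c["mtx"],c["dist_coeffs"])[0,0]
    d=c["R"]@np.array([q[0],q[1],1]); return c["p"],d/np.linalg.norm(d)
def onz(c,uv,z):
    p,d=ray(c,uv); return p+d*(z-p[2])/d[2]
def proj(c,P):
    P=np.atleast_2d(P); r=cv2.Rodrigues(c["R"].T)[0]
    return cv2.projectPoints(P.astype(float),r,-c["R"].T@c["p"],c["mtx"],c["dist_coeffs"])[0][:,0]
def two(c1,u1,c2,u2):
    p1,d1=ray(c1,u1);p2,d2=ray(c2,u2)
    A=np.stack([d1,-d2],1); t=np.linalg.lstsq(A,p2-p1,rcond=None)[0]
    a=p1+t[0]*d1;b=p2+t[1]*d2; return (a+b)/2,np.linalg.norm(a-b)
def save(img,n): cv2.imwrite(f"pics/{n}.png",cv2.cvtColor(img,cv2.COLOR_RGB2BGR))
E
python3 - <<'E'
from h import *
t=cam("top");s=cam("scene")
save(cv2.resize(t["color"][145:255,190:330],None,fx=5,fy=5,interpolation=cv2.INTER_CUBIC),"topz")
save(cv2.resize(s["color"][140:260,170:320],None,fx=5,fy=5,interpolation=cv2.INTER_CUBIC),"scz")
for c,n,box in((t,"top",(190,145,330,255)),(s,"scene",(170,140,320,260))):
    x0,y0,x1,y1=box; im=c["color"][y0:y1,x0:x1]; hsv=cv2.cvtColor(im,cv2.COLOR_RGB2HSV)
    for nm,lo,hi in(("plate",(0,0,0),(180,90,85)),("red",(0,150,80),(8,255,255)),("yel",(22,150,100),(35,255,255))):
        m=cv2.inRange(hsv,lo,hi)
        cs=cv2.findContours(m,cv2.RETR_EXTERNAL,cv2.CHAIN_APPROX_NONE)[0]
        if not cs: print(n,nm,"none");continue
        k=max(cs,key=cv2.contourArea); h=cv2.convexHull(k)
        a=cv2.minAreaRect(k); print(n,nm,cv2.contourArea(k),(cv2.boxPoints(a)+[x0,y0]).round(1).tolist(),
          (cv2.approxPolyDP(h,4,True)[:,0]+[x0,y0]).tolist())
E
```

```text
top plate 6542.5 [[204.9, 169.7], [307.0, 158.3], [314.8, 227.9], [212.6, 239.3]] [[305, 160], [314, 227], [213, 238], [207, 170]]
top red 42.0 [[300.0, 186.0], [308.0, 186.0], [308.0, 192.0], [300.0, 192.0]] [[308, 187], [308, 192], [301, 192], [301, 187]]
top yel 144.0 [[251.0, 164.0], [266.0, 164.0], [266.0, 175.0], [251.0, 175.0]] [[266, 164], [266, 174], [252, 175], [252, 165]]
scene plate 6683.0 [[179.5, 220.5], [200.9, 156.3], [310.1, 192.7], [288.7, 256.9]] [[309, 194], [286, 255], [180, 220], [211, 160]]
scene red 24.5 [[201.2, 160.4], [202.5, 156.5], [210.0, 159.0], [208.7, 162.9]] [[202, 158], [210, 159]]
scene yel 101.0 [[226.5, 195.7], [228.7, 188.5], [246.1, 193.7], [243.9, 200.9]] [[227, 195], [231, 190], [246, 194], [241, 200]]
```

View pics/topz.png

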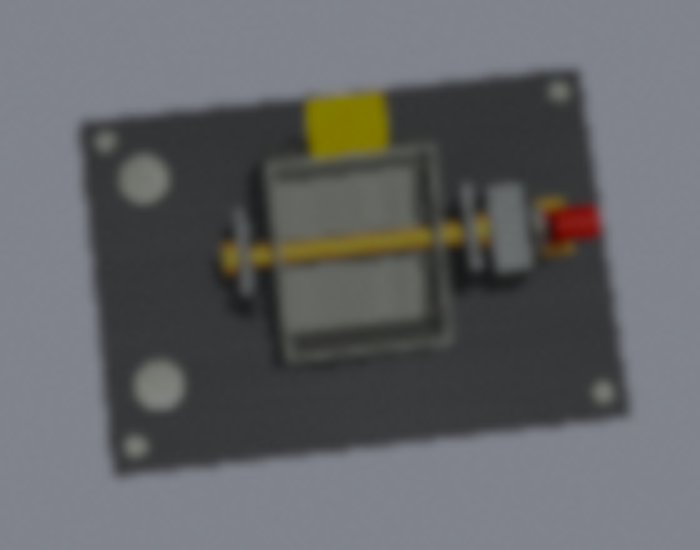

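View pics/scz.png

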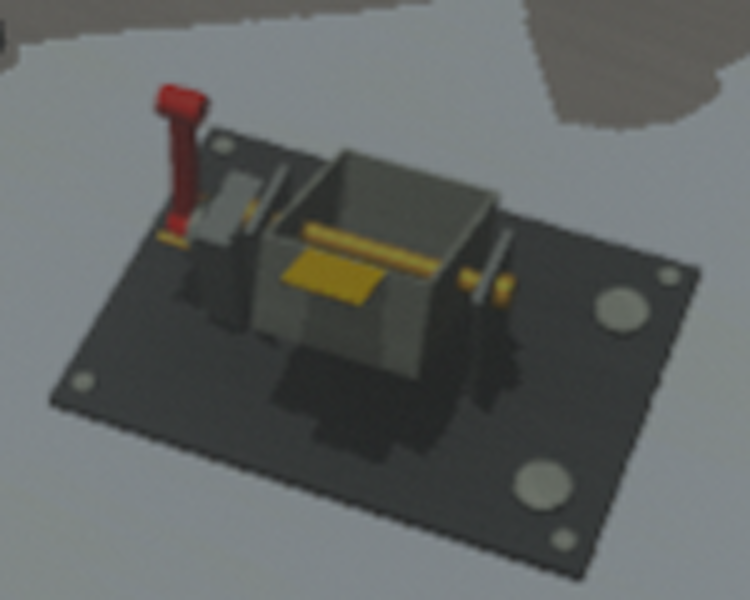

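```bash
cat >> h.py <<'E'
def kabsch(L,W):
    L=np.array(L)[:,:2];W=np.array(W)[:,:2];lc=L.mean(0);wc=W.mean(0)
    a=L-lc;b=W-wc;th=np.arctan2((a[:,0]*b[:,1]-a[:,1]*b[:,0]).sum(),(a*b).sum())
    r=np.array([[np.cos(th),-np.sin(th)],[np.sin(th),np.cos(th)]])
    o=wc-r@lc; return th,o,(a@r.T-b)*1000
E
python3 - <<'E'
from h import *
t=cam("top");s=cam("scene")
zt=lambda x,y:(x/5+190-.4,y/5+145-.4); zs=lambda x,y:(x/5+170-.4,y/5+140-.4)
L=[(.105,.15),(.105,-.15),(-.105,-.15),(-.105,.15)]
W=[onz(t,zt(*p),.008) for p in((82,124),(578,71),(628,413),(116,474))]
print(kabsch(L,W))
W2=[onz(s,zs(*p),.008) for p in((583,577),(52,402),(212,128),(700,268))]
print(kabsch(L,W2))
th,o,_=kabsch(L*2,W+W2); print("both",th,o)
# roller end: top red centre ; scene roller centre
P,e=two(t,zt(578,222),s,zs(183,103)); print("roller",P,e)
c,si=np.cos(th),np.sin(th)
def loc(P): d=P[:2]-o; return np.array([c*d[0]+si*d[1],-si*d[0]+c*d[1],P[2]])
print("roller loc",loc(P)*1000)
tt=[(307,97),(386,93),(388,150),(310,157)]; ss=[(363,304),(283,277),(305,250),(385,272)]
for a,b in zip(tt,ss):
    P,e=two(t,zt(*a),s,zs(*b)); print("tab",loc(P)*1000,e)
E
```

```text
(np.float64(0.10385248558443562), array([ 0.51294436, -0.05008744]), array([[ 1.27283853,  2.02520568],
       [ 2.26296094, -1.35774541],
       [-2.09711848, -2.24107054],
       [-1.43868099,  1.57361027]]))
(np.float64(0.10643613256231793), array([ 0.51412466, -0.04776098]), array([[ 0.24119533,  1.676519  ],
       [ 1.62771351, -2.13376679],
       [-0.78877086, -1.41450899],
       [-1.08013797,  1.87175677]]))
both 0.10514609775100489 [ 0.51353451 -0.04892421]
roller [ 0.51245163 -0.16216538  0.13527281] 0.0021871068396285935
roller loc [ -12.96183647 -112.50211281  135.27281328]
tab [ 71.09425633  20.11837628 130.88826665] 0.002717276254694872
tab [ 68.83772484 -22.03298927 129.88367557] 0.00231387287162412
tab [ 41.05841353 -21.50051269 118.01719793] 0.00034347221086584507
tab [ 41.41554505  20.69850578 120.00581707] 0.00026826452482142356
```

Call:
{"api": "step_arm", "payload": {
  "series": [
    [[0,0,-40,0],[0,0,-40,0],[0,0,-30,0],[0,0,0,0.11],[0,0,0,0.11],[0,0,0,0.1],[0,0,0,0]]
  ],
  "claw": 0
}}

```text
t: 0.93
ee_pos: [0.2576, -0.5693, 0.3183]
eef_rot: [-0.052, 0.999, -0.0, 0.0]
ft_force: [0.8, -0.4, -0.0]
gripper_width: 0.003
```

```bash
cat >> h.py <<'E'
TH=.105;O=np.array([.5135,-.0489])
def S2W(l): 
    l=np.array(l)/1000.;c,s=np.cos(TH),np.sin(TH); return np.array([O[0]+c*l[0]-s*l[1],O[1]+s*l[0]+c*l[1],l[2]])
def W2S(P):
    d=np.array(P)[:2]-O;c,s=np.cos(TH),np.sin(TH); return np.array([c*d[0]+s*d[1],-s*d[0]+c*d[1],P[2]])*1000
def st(goal=None):
    s=manip.read_state(); Rt=R.from_quat(s["eef_rot"]).as_matrix()
    print("t",round(s["t"],3),"stand",W2S(s["ee_pos"]).round(1),"F_stand",(R.from_euler("z",-TH).apply(s["ft_force"])).round(2),"w",round(s["gripper_width"],3),"toolyaw err",round(np.angle(-np.exp(-1j*TH)*(Rt[0,0]+1j*Rt[1,0])),4),"tz",Rt[:,2].round(4))
    if goal is not None: print("tool move mm",(Rt.T@(S2W(goal)-s["ee_pos"])*1000).round(1))
E
python3 -c "
from h import *
st([66,0,190])"
```

```text
t 0.933 stand [-309.  -490.7  318.3] F_stand [ 0.78 -0.53 -0.02] w 0.003 toolyaw err -0.0018 tz [ 3.e-04 -1.e-04 -1.e+00]
tool move mm [-374.1  491.4  128.3]
```

Call:
{"api": "step_arm", "payload": {
  "series": [
    [[-24,32,0,0],[-24,32,0,0],[-24,32,0,0],[-24,32,0,0],[-24,32,0,0],[-24,32,0,0],[-24,32,0,0],[-24,32,0,0],[-24,32,0,0],[-24,32,0,0],[-24,32,0,0],[0,0,0,0]]
  ]
}}

```text
t: 1.93
ee_pos: [0.486, -0.187, 0.3176]
eef_rot: [-0.057, 0.998, 0.0, 0.0]
ft_force: [-0.5, -0.6, -0.6]
gripper_width: 0.002
```

```bash
python3 -c "
from h import *
st([66,0,240])
c=cam('wrist');save(c['color'],'w1')"
```

```text
t 1.933 stand [ -41.8 -134.5  317.6] F_stand [-0.53 -0.51 -0.64] w 0.002 toolyaw err 0.0092 tz [ 7.e-04  1.e-03 -1.e+00]
tool move mm [-109.   133.4   77.9]
```

View pics/w1.png

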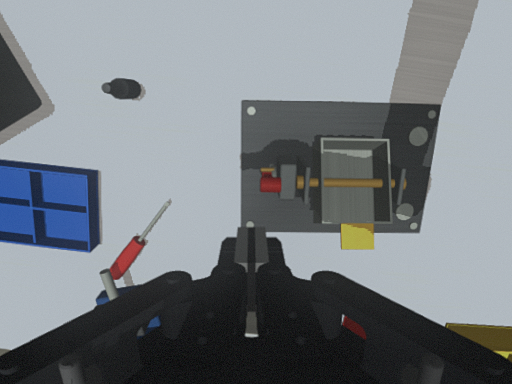

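```bash
python3 -c "
from h import *
c=cam('wrist')
save(cv2.resize(c['color'][90:260,230:450],None,fx=3.6,fy=3.5,interpolation=cv2.INTER_CUBIC),'w1z')
for p in [(241,101),(440,105),(420,233),(241,231)]: print('corner',W2S(onz(c,p,.008)).round(1))
print('tab c z125',W2S(onz(c,(357,236),.125)).round(1),'roller z133',W2S(onz(c,(270,184),.133)).round(1))
# where does model predict things
import numpy as np
print(proj(c,[S2W(l) for l in [(-105,-150,8),(-105,150,8),(105,150,8),(105,-150,8),(60,21,118+0),(0,-112,50)]]).round(1))
"
```

```text
corner [-106.  -151.2    8. ]
corner [-104.9  146.1    8. ]
corner [103.1 148.1   8. ]
corner [ 100.4 -151.4    8. ]
tab c z125 [ 53.6  -2.6 125. ] roller z133 [ -15.5 -114.   133. ]
[[241.8 101.7]
 [442.5 105. ]
 [420.9 234. ]
 [241.9 233.6]
 [372.9 238.2]
 [267.7 178.6]]
```

View pics/w1z.png

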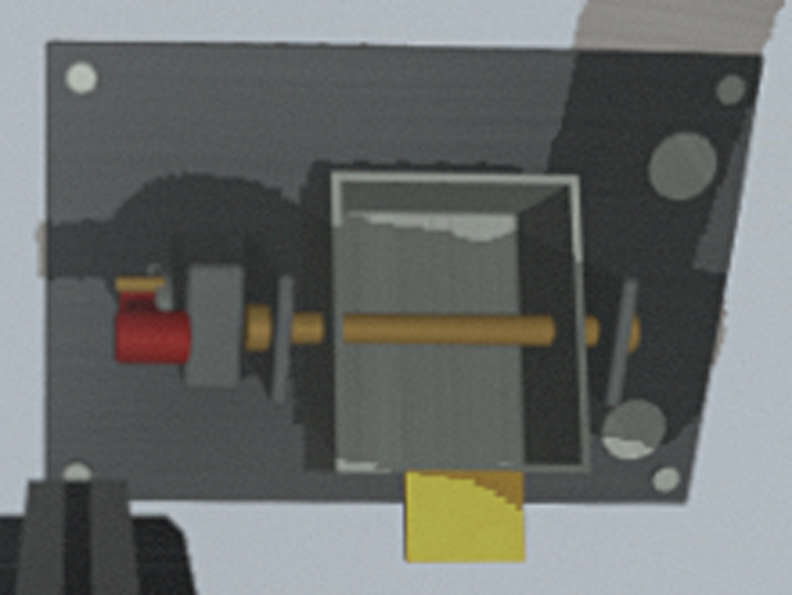

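Call:
{"api": "step_arm", "payload": {
  "series": [
    [[-22,27,0,0],[-22,27,0,0],[-22,27,0,0],[-22,27,0,0],[-21,26,0,0],[0,0,40,0],[0,0,40,0],[0,0,40,0],[0,0,30,0],[0,0,20,0],[0,0,0,0],[0,0,0,0]]
  ]
}}

```text
t: 3.03
ee_pos: [0.5773, -0.0485, 0.1478]
eef_rot: [-0.052, 0.999, -0.0, -0.001]
ft_force: [1.1, -0.2, 0.2]
gripper_width: 0.003
```

```bash
python3 -c "
from h import *
st([66,0,140])
c=cam('wrist');save(c['color'],'w2')
c=cam('scene');save(cv2.resize(c['color'][100:260,150:320],None,fx=4,fy=3.7),'s2')"
```

```text
t 3.033 stand [ 63.5  -6.3 147.8] F_stand [ 1.05 -0.27  0.19] w 0.003 toolyaw err -0.0006 tz [-0.0019 -0.0011 -1.    ]
tool move mm [-2.5  6.3  7.8]
```

View pics/s2.png

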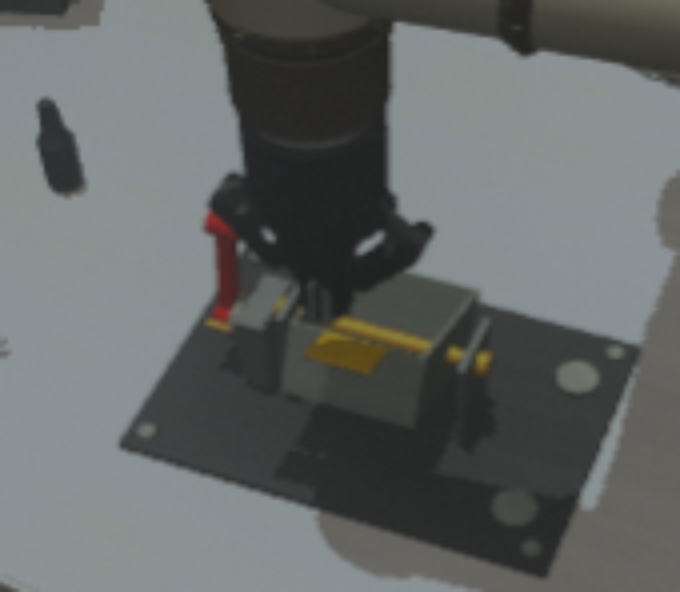

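View pics/w2.png

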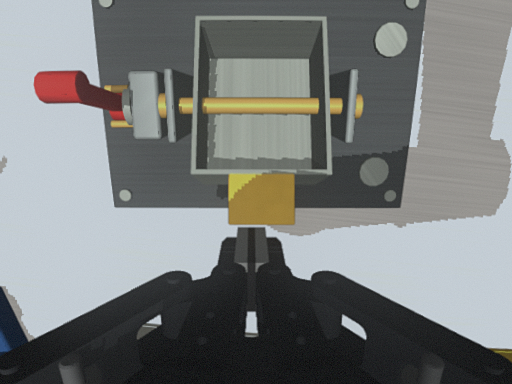

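Call:
{"api": "step_arm", "payload": {
  "series": [
    [[0,6.3,0,0],[0,0,6,0],[0,0,4,0],[0,0,2,0],[0,0,1,0],[0,0,1,0],[0,0,0,0]]
  ]
}}

```text
t: 3.72
ee_pos: [0.577, -0.0408, 0.1339]
eef_rot: [-0.052, 0.999, -0.0, -0.0]
ft_force: [-1.0, 0.2, -0.6]
gripper_width: -0.003
```

```bash
python3 -c "
from h import *
st([64,0,130])"
```

```text
t 3.717 stand [ 64.    1.4 133.9] F_stand [-0.96  0.27 -0.58] w -0.003 toolyaw err -0.0001 tz [-4.e-04 -1.e-04 -1.e+00]
tool move mm [-0.  -1.4  3.9]
```

Call:
{"api": "step_arm", "payload": {
  "series": [
    [[0,0,1,0],[0,0,1,0],[0,0,1,0],[0,0,1,0],[0,0,1,0],[0,0,0,0]]
  ]
}}

```text
t: 4.22
ee_pos: [0.5769, -0.0408, 0.1288]
eef_rot: [-0.052, 0.999, 0.0, -0.0]
ft_force: [-0.3, 0.4, 1.0]
gripper_width: 0.0
```

Call:
{"api": "step_arm", "payload": {
  "series": [
    [[-0.4,0,1,0],[-0.4,0,1,0],[-0.4,0,1,0],[-0.4,0,1,0]]
  ]
}}

```text
t: 4.55
ee_pos: [0.5787, -0.0406, 0.125]
eef_rot: [-0.052, 0.999, 0.0, 0.0]
ft_force: [-0.3, -0.7, -0.1]
gripper_width: -0.002
```

Call:
{"api": "step_arm", "payload": {
  "series": [
    [[-0.4,0,1,0],[-0.4,0,1,0],[-0.4,0,1,0],[-0.4,0,1,0]]
  ]
}}

```text
t: 4.88
ee_pos: [0.5803, -0.0405, 0.121]
eef_rot: [-0.052, 0.999, 0.0, -0.0]
ft_force: [-0.4, -0.1, 0.4]
gripper_width: -0.003
```

```bash
python3 -c "
from h import *
st()
c=cam('wrist');save(c['color'],'w3')
c=cam('scene');save(cv2.resize(c['color'][100:260,150:320],None,fx=4,fy=3.7),'s3')"
```

```text
t 4.883 stand [ 67.3   1.4 121. ] F_stand [-0.41 -0.06  0.42] w -0.003 toolyaw err -0.0002 tz [-1.e-04 -0.e+00 -1.e+00]
```

View pics/s3.png

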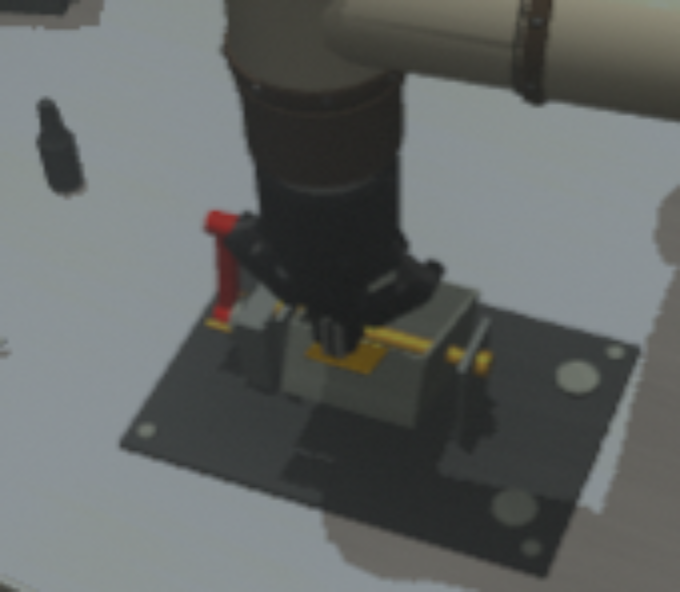

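View pics/w3.png

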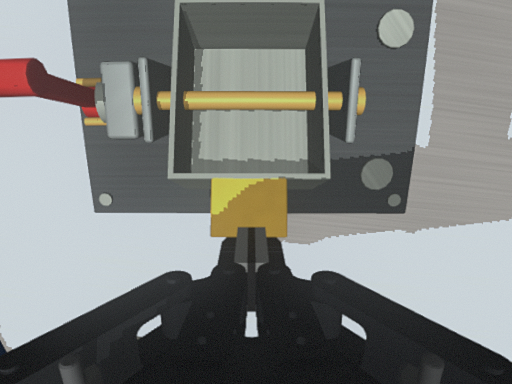

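```bash
python3 -c "
from h import *
c=cam('wrist'); s=manip.read_state()
print('tcp px',proj(c,[s['ee_pos']]))
for z in (.115,.12,.125,.13):print(z,W2S(onz(c,(249,237),z)).round(1),W2S(onz(c,(249,178),z-.012)).round(1))
for th in (.2,.25,.3,.35,.4,.45):
    a=[(x*np.cos(th)-25*np.sin(th),1,75+x*np.sin(th)+25*np.cos(th)) for x in (57,91)]
    print(th,np.round(a,1).tolist(),proj(c,[S2W(l) for l in a]).round(1).tolist())
"
```

```text
tcp px [[251.14207625 225.38399062]]
0.115 [7.73e+01 1.00e-01 1.15e+02] [4.42e+01 1.00e-01 1.03e+02]
0.12 [7.49e+01 1.00e-01 1.20e+02] [ 42.9   0.2 108. ]
0.125 [ 72.6   0.2 125. ] [ 41.5   0.2 113. ]
0.13 [ 70.2   0.2 130. ] [ 40.2   0.2 118. ]
0.2 [[50.9, 1.0, 110.8], [84.2, 1.0, 117.6]] [[250.5, 192.6], [250.5, 249.5]]
0.25 [[49.0, 1.0, 113.3], [82.0, 1.0, 121.7]] [[250.5, 190.8], [250.5, 249.4]]
0.3 [[47.1, 1.0, 115.7], [79.5, 1.0, 125.8]] [[250.4, 188.7], [250.5, 248.9]]
0.35 [[45.0, 1.0, 118.0], [76.9, 1.0, 129.7]] [[250.4, 186.3], [250.5, 247.9]]
0.4 [[42.8, 1.0, 120.2], [74.1, 1.0, 133.5]] [[250.4, 183.5], [250.4, 246.4]]
0.45 [[40.5, 1.0, 122.3], [71.1, 1.0, 137.1]] [[250.4, 180.4], [250.4, 244.4]]
```

```bash
python3 -c "
from h import *
c=cam('wrist'); save(cv2.resize(c['color'][165:275,180:320],None,fx=5,fy=5,interpolation=cv2.INTER_CUBIC),'w3z')
im=c['color'];hsv=cv2.cvtColor(im,cv2.COLOR_RGB2HSV);m=cv2.inRange(hsv,(20,150,60),(35,255,255));m[:165]=0
n,l,stt,ce=cv2.connectedComponentsWithStats(m);i=1+stt[1:,4].argmax();print(stt[i])
for r in range(178,240,4):
  x=np.where(l[r]==i)[0]
  if len(x): print(r,x.min(),x.max())
fwd=c['R'][:,2]
for l in [(70,0,130),(41,0,119),(75,0,120),(78,0,113)]: print(l,314.57*.042/((S2W(l)-c['p'])@fwd))
"
```

```text
[ 211  180   76   57 3048]
182 249 285
186 245 285
190 240 285
194 237 286
198 233 285
202 228 286
206 228 286
210 224 286
214 212 286
218 212 285
222 212 286
226 212 286
230 212 286
234 212 285
(70, 0, 130) 77.40153691866341
(41, 0, 119) 76.3308887107164
(75, 0, 120) 72.71435103189229
(78, 0, 113) 69.80921928912693
```

View pics/w3z.png

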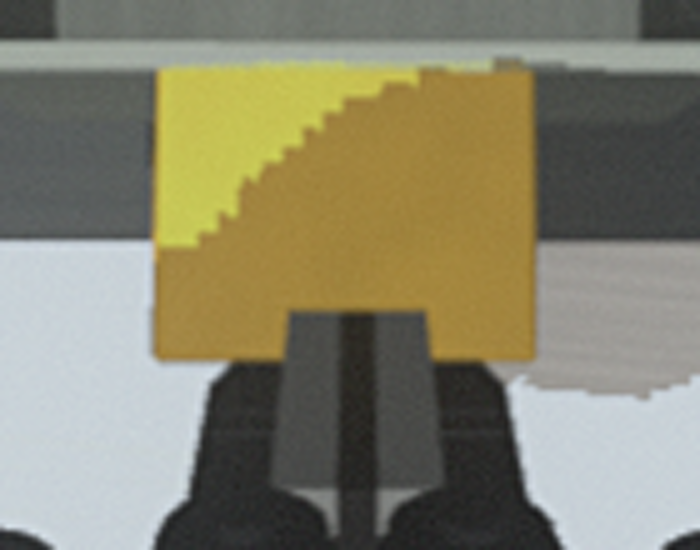

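```bash
python3 -c "
from h import *
s=cam('scene');w=cam('wrist')
save(cv2.resize(s['color'][170:220,205:275],None,fx=10,fy=10,interpolation=cv2.INTER_CUBIC),'s3z')
print('tcp in scene',proj(s,[manip.read_state()['ee_pos']]))
for z in (.118,.121,.125,.13,.135,.14,.145): print(z,W2S(onz(s,(235,195),z)).round(1),W2S(onz(w,(251.5,227),z)).round(1))
"
```

```text
tcp in scene [[235.13788699 199.37548449]]
0.118 [ 52.8  -5.1 118. ] [ 69.7   1.6 118. ]
0.121 [ 55.   -4.1 121. ] [ 68.4   1.6 121. ]
0.125 [ 57.8  -2.7 125. ] [ 66.7   1.6 125. ]
0.13 [ 61.3  -1.1 130. ] [ 64.5   1.6 130. ]
0.135 [ 64.8   0.6 135. ] [ 62.3   1.6 135. ]
0.14 [ 68.3   2.3 140. ] [ 60.1   1.6 140. ]
0.145 [ 71.9   4.  145. ] [ 57.9   1.5 145. ]
```

View pics/s3z.png

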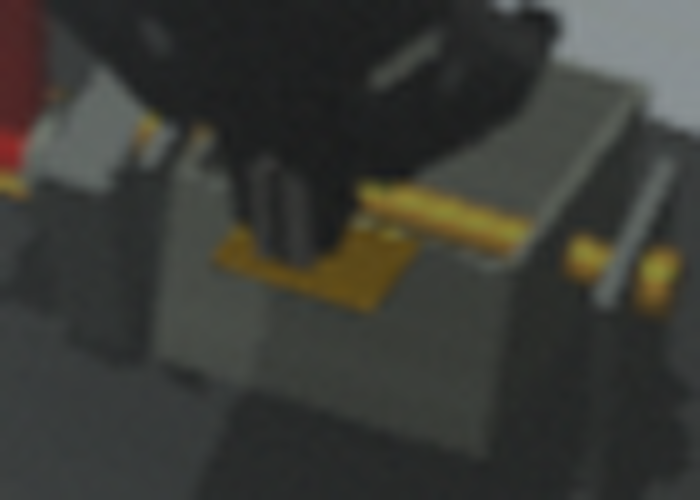

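Call:
{"api": "step_arm", "payload": {
  "series": [
    [[0,0,1,0],[0,0,1,0],[0,0,1,0],[0,0,1,0],[0,0,1,0],[0,0,0,0]]
  ]
}}

```text
t: 5.68
ee_pos: [0.5801, -0.0405, 0.1158]
eef_rot: [-0.052, 0.999, -0.0, -0.0]
ft_force: [0.1, -0.1, -0.9]
gripper_width: 0.001
```

Call:
{"api": "step_arm", "payload": {
  "series": [
    [[0,0,1,0],[0,0,1,0],[0,0,1,0],[0,0,1,0],[0,0,0,0]]
  ]
}}

```text
t: 6.1
ee_pos: [0.5801, -0.0405, 0.1118]
eef_rot: [-0.052, 0.999, -0.0, -0.0]
ft_force: [-0.2, 0.3, 0.4]
gripper_width: -0.003
```

```bash
python3 -c "
from h import *
st()
s=cam('scene');c=cam('wrist')
a=cv2.resize(s['color'][170:220,205:275],(700,500),interpolation=cv2.INTER_CUBIC);save(a,'s4z')
save(c['color'],'w4')"
```

```text
t 6.1 stand [ 67.1   1.4 111.8] F_stand [-0.21  0.29  0.39] w -0.003 toolyaw err -0.0002 tz [-5.e-04 -0.e+00 -1.e+00]
```

View pics/s4z.png

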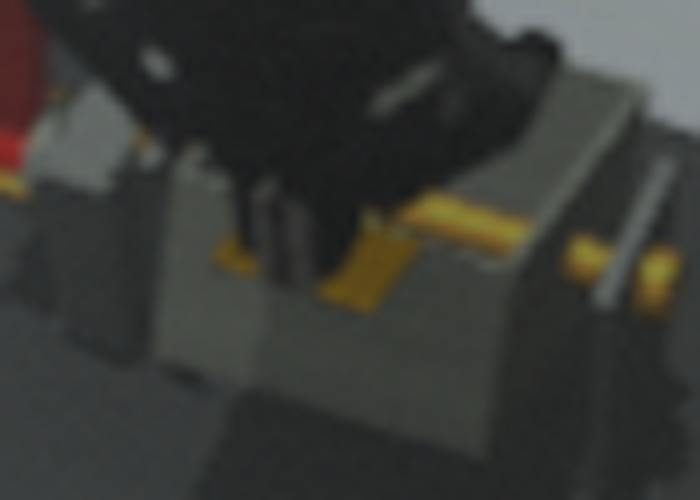

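View pics/w4.png

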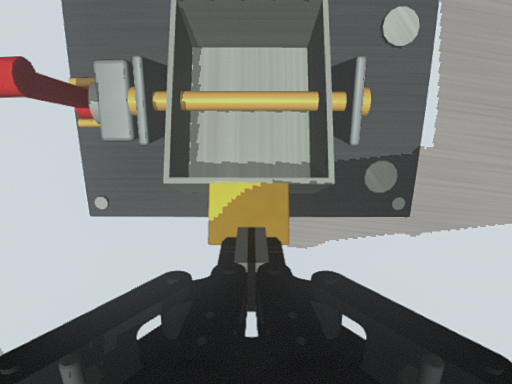

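Call:
{"api": "step_arm", "payload": {
  "series": [
    [[0,0,1,0],[0,0,1,0],[0,0,1,0],[0,0,1,0],[0,0,0,0]]
  ]
}}

```text
t: 6.62
ee_pos: [0.5804, -0.0405, 0.1082]
eef_rot: [-0.052, 0.999, -0.0, 0.0]
ft_force: [-1.2, 0.1, 0.0]
gripper_width: -0.002
```

Call:
{"api": "step_arm", "payload": {
  "series": [
    [[0,0,1,0],[0,0,1,0],[0,0,1,0],[0,0,0,0]]
  ]
}}

```text
t: 6.95
ee_pos: [0.5818, -0.0403, 0.106]
eef_rot: [-0.053, 0.999, -0.0, 0.002]
ft_force: [2.1, -0.2, 3.7]
gripper_width: -0.005
```

```bash
python3 -c "
from h import *
st()
s=cam('scene');c=cam('wrist')
a=cv2.resize(s['color'][160:220,195:275],(800,600),interpolation=cv2.INTER_CUBIC);save(np.clip(a*1.8,0,255).astype('uint8'),'s5z')
save(c['color'],'w5')"
```

```text
t 6.95 stand [ 68.8   1.4 106. ] F_stand [ 2.09 -0.4   3.66] w -0.005 toolyaw err 0.0004 tz [ 3.7e-03  1.0e-04 -1.0e+00]
```

View pics/s5z.png

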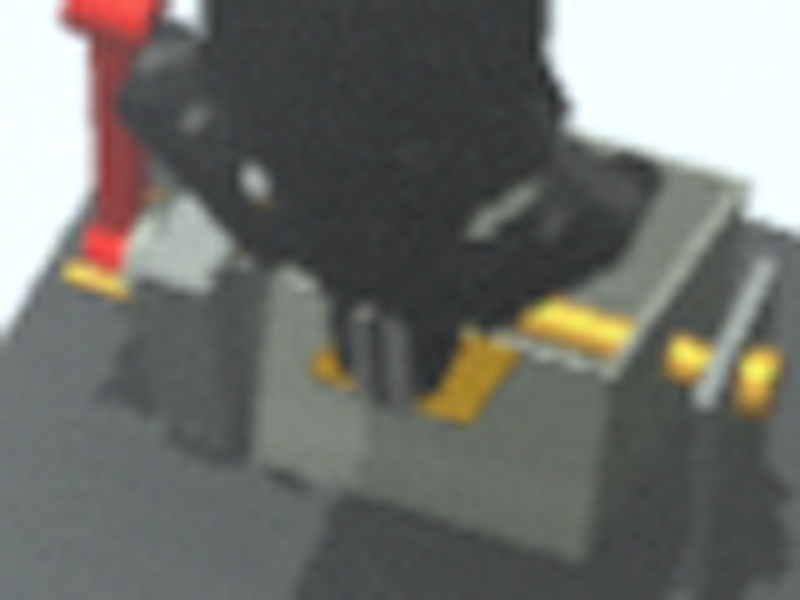

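View pics/w5.png

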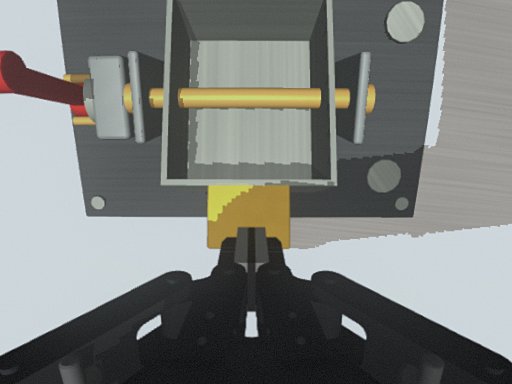

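Call:
{"api": "step_arm", "payload": {
  "series": [
    [[-1.2,0,1,0],[-0.8,0,1,0],[-0.8,0,1,0],[-0.8,0,1,0],[-0.8,0,1,0],[0,0,0,0]]
  ]
}}

```text
t: 7.55
ee_pos: [0.5855, -0.0399, 0.1003]
eef_rot: [-0.052, 0.999, -0.0, 0.001]
ft_force: [3.9, 0.5, 4.7]
gripper_width: 0.0
```

```bash
python3 -c "
from h import *
st()
c=cam('wrist')
save(c['color'],'w6')"
```

```text
t 7.55 stand [ 72.6   1.4 100.3] F_stand [3.89 0.1  4.68] w 0.0 toolyaw err 0.0 tz [ 0.0017  0.     -1.    ]
```

View pics/w6.png

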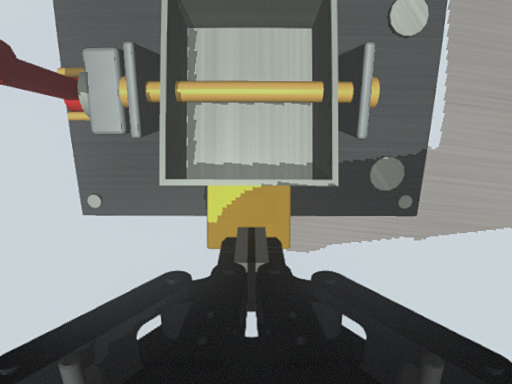

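Call:
{"api": "step_arm", "payload": {
  "series": [
    [[-1.5,0,1,0],[-1.0,0,1,0],[-0.8,0,1,0],[-0.7,0,1,0],[-0.7,0,1,0],[-0.6,0,1,0]]
  ]
}}

```text
t: 8.1
ee_pos: [0.5892, -0.0395, 0.0935]
eef_rot: [-0.052, 0.999, 0.0, -0.001]
ft_force: [1.4, -0.5, 3.0]
gripper_width: 0.001
```

```bash
python3 -c "
from h import *
st()"
```

```text
t 8.1 stand [76.3  1.4 93.5] F_stand [ 1.36 -0.64  3.01] w 0.001 toolyaw err -0.0005 tz [-1.8e-03 -1.0e-04 -1.0e+00]
```

Call:
{"api": "step_arm", "payload": {
  "series": [
    [[-0.7,0,1,0],[-0.6,0,1,0],[-0.6,0,1,0],[-0.6,0,1,0],[-0.5,0,1,0],[-0.5,0,1,0]]
  ]
}}

```text
t: 8.6
ee_pos: [0.5922, -0.0392, 0.0874]
eef_rot: [-0.052, 0.999, 0.0, -0.001]
ft_force: [-1.6, -0.3, 2.5]
gripper_width: 0.005
```

```bash
python3 -c "
from h import *
st()
s=cam('scene')
a=cv2.resize(s['color'][160:220,195:275],(800,600),interpolation=cv2.INTER_CUBIC);save(np.clip(a*1.8,0,255).astype('uint8'),'s6z')"
```

```text
t 8.6 stand [79.3  1.4 87.4] F_stand [-1.6  -0.12  2.52] w 0.005 toolyaw err -0.0006 tz [-2.7e-03 -1.0e-04 -1.0e+00]
```

View pics/s6z.png

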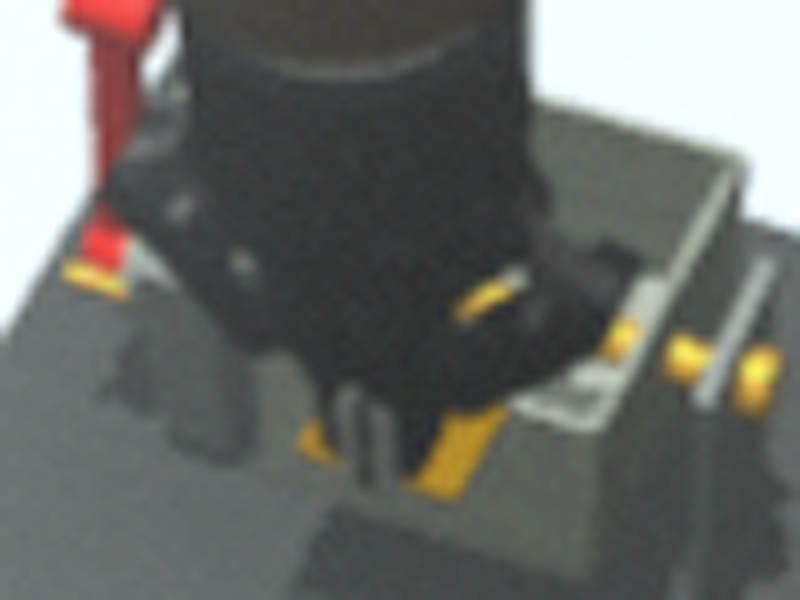

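Call:
{"api": "step_arm", "payload": {
  "series": [
    [[0.3,0,1,0],[0,0,1,0],[-0.2,0,1,0],[-0.3,0,1,0],[-0.3,0,1,0]]
  ]
}}

```text
t: 9.07
ee_pos: [0.594, -0.0391, 0.0831]
eef_rot: [-0.052, 0.999, -0.0, 0.0]
ft_force: [-0.0, 0.1, 1.4]
gripper_width: -0.004
```

```bash
python3 -c "
from h import *
st()
c=cam('wrist')
save(c['color'],'w7')"
```

```text
t 9.067 stand [81.   1.4 83.1] F_stand [0.   0.05 1.41] w -0.004 toolyaw err -0.0002 tz [ 2.e-04 -0.e+00 -1.e+00]
```

View pics/w7.png

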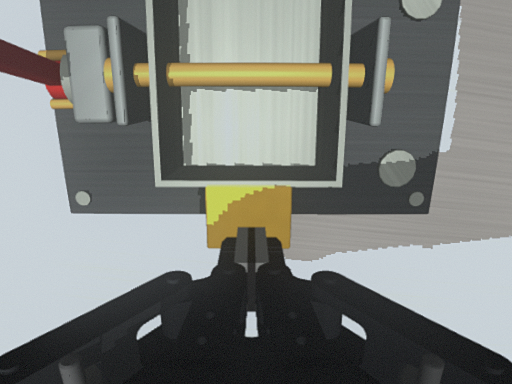

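Call:
{"api": "step_arm", "payload": {
  "series": [
    [[-0.4,0,1,0],[-0.4,0,1,0],[-0.4,0,1,0]]
  ]
}}

```text
t: 9.37
ee_pos: [0.5951, -0.0389, 0.08]
eef_rot: [-0.052, 0.999, -0.0, -0.0]
ft_force: [-1.6, 0.2, 2.4]
gripper_width: -0.003
```

Call:
{"api": "step_arm", "payload": {
  "series": [
    [[-0.3,0,0.7,0],[-0.3,0,0.7,0]]
  ]
}}

```text
t: 9.53
ee_pos: [0.5955, -0.0389, 0.0786]
eef_rot: [-0.052, 0.999, -0.0, -0.0]
ft_force: [-1.0, 0.6, 1.4]
gripper_width: -0.003
```

Call:
{"api": "step_arm", "payload": {
  "series": [
    [[-0.2,0,0.7,0],[-0.2,0,0.7,0]]
  ]
}}

```text
t: 9.7
ee_pos: [0.5959, -0.0389, 0.0772]
eef_rot: [-0.052, 0.999, -0.0, -0.0]
ft_force: [-0.6, 0.5, 1.9]
gripper_width: -0.001
```

Call:
{"api": "step_arm", "payload": {
  "series": [
    [[-0.2,0,0.6,0],[-0.2,0,0.6,0]]
  ]
}}

```text
t: 9.87
ee_pos: [0.596, -0.0389, 0.0768]
eef_rot: [-0.053, 0.999, -0.0, -0.001]
ft_force: [-3.9, 0.3, 9.7]
gripper_width: 0.002
```

Call:
{"api": "step_arm", "payload": {
  "series": [
    [[-0.2,0,0.6,0],[-0.2,0,0.6,0]]
  ]
}}

```text
t: 10.03
ee_pos: [0.5961, -0.0389, 0.0767]
eef_rot: [-0.053, 0.999, -0.0, -0.001]
ft_force: [-6.5, 2.1, 15.3]
gripper_width: -0.001
```

Call:
{"api": "step_arm", "payload": {
  "series": [
    [[0,0,0.6,0],[0,0,0.6,0]]
  ]
}}

```text
t: 10.2
ee_pos: [0.5961, -0.0389, 0.0767]
eef_rot: [-0.053, 0.999, -0.0, -0.001]
ft_force: [-9.1, 2.0, 19.9]
gripper_width: 0.001
```

Call:
{"api": "step_arm", "payload": {
  "series": [
    [[0.6,0,-1.5,0],[0,0,-1,0],[0,0,-2,0],[0,0,-5,0],[0,0,-15,0],[0,0,-40,0],[0,0,0,0]]
  ]
}}

```text
t: 10.78
ee_pos: [0.601, -0.0388, 0.1451]
eef_rot: [-0.053, 0.999, -0.001, 0.006]
ft_force: [2.0, 0.1, 3.0]
gripper_width: 0.0
```

```bash
python3 -c "
from h import *
st()
c=cam('wrist');s=cam('scene')
save(c['color'],'w8')
save(cv2.resize(s['color'][130:230,180:300],(720,600),interpolation=cv2.INTER_CUBIC),'s8')
print(proj(c,[S2W(l) for l in [(55,-21,100),(55,21,100),(89,21,100),(89,-21,100),(55,-45,100),(55,45,100)]]).round(1).tolist())"
```

```text
t 10.783 stand [ 88.1   0.9 145.1] F_stand [ 2.04 -0.08  3.03] w 0.0 toolyaw err 0.0017 tz [ 1.280e-02 -5.000e-04 -9.999e-01]
[[218.8, 152.7], [281.1, 152.8], [279.7, 200.3], [220.2, 200.2], [183.4, 152.7], [316.6, 152.9]]
```

View pics/w8.png

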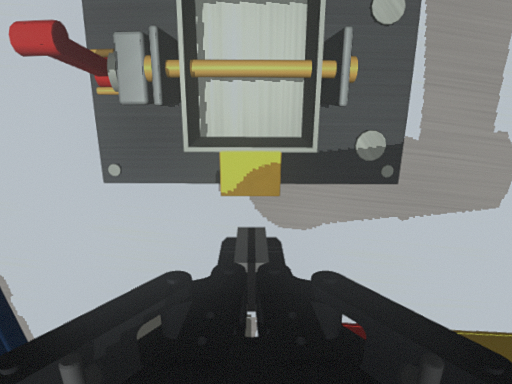

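View pics/s8.png

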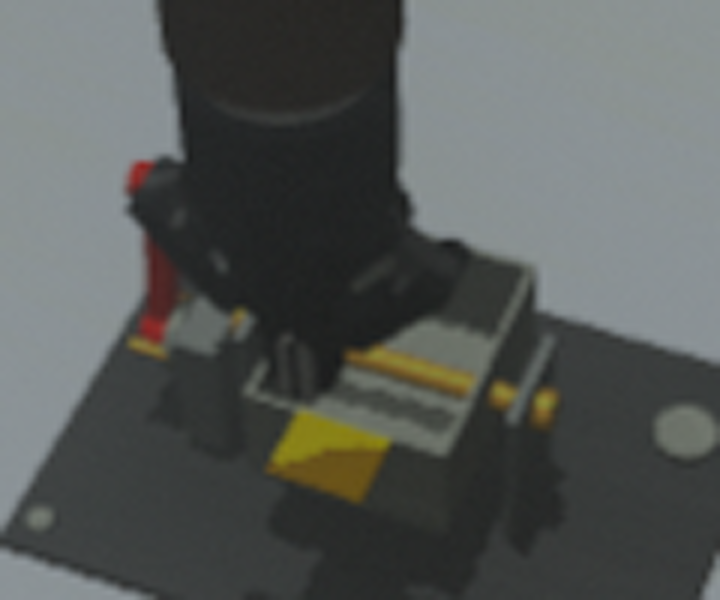

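Call:
{"api": "step_arm", "payload": {
  "series": [
    [[0,0,-30,0],[25,-18,0,0],[25,-18,0,0],[25,-18,0,0],[25,-18,0,0],[25,-18,0,0],[25,-18,0,0],[0,-5,0,0],[0,0,0,0],[0,0,0,0]]
  ]
}}

```text
t: 11.72
ee_pos: [0.4592, -0.1669, 0.1678]
eef_rot: [-0.052, 0.999, 0.0, -0.0]
ft_force: [-0.0, -0.0, 0.2]
gripper_width: 0.0
```

```bash
python3 -c "
from h import *
st([-55,-112,145])
c=cam('wrist');s=cam('scene');t=cam('top')
save(c['color'],'w9')
save(cv2.resize(s['color'][120:250,170:320],(690,600),interpolation=cv2.INTER_CUBIC),'s9')
hsv=cv2.cvtColor(c['color'],cv2.COLOR_RGB2HSV);m=cv2.inRange(hsv,(0,150,60),(8,255,255))
n,l,stt,ce=cv2.connectedComponentsWithStats(m);print(stt[1:],ce[1:])
"
```

```text
t 11.717 stand [ -66.4 -111.7  167.8] F_stand [-0.02 -0.01  0.15] w 0.0 toolyaw err -0.0009 tz [-3.e-04  1.e-04 -1.e+00]
tool move mm [-11.4  -0.3  22.8]
[[ 70 312   8   9  28]
 [ 68 321   1   1   1]] [[ 74.         316.10714286]
 [ 68.         321.        ]]
```

View pics/w9.png

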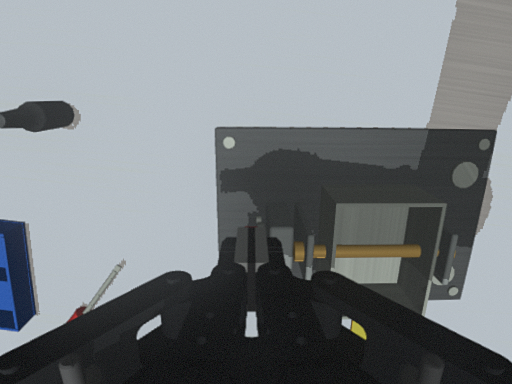

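View pics/s9.png

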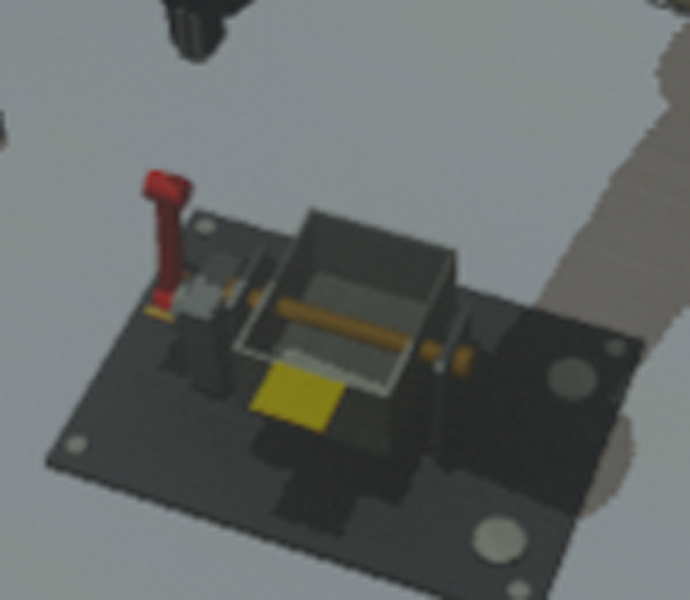

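```bash
python3 -c "
from h import *
s=cam('scene');t=cam('top')
for th in (0,.03,.06):
  L=[(x*np.cos(th)-25*np.sin(th),y,75+x*np.sin(th)+25*np.cos(th)) for x,y in((55,-21),(55,21),(89,21),(89,-21))]
  q=proj(s,[S2W(l) for l in L]); print(th,((q+.4-[170,120])*[4.6,4.615]).round(0).tolist())
print('front rim', ((proj(s,[S2W(l) for l in ((-55,-45,100),(-55,45,100))])+.4-[170,120])*[4.6,4.615]).round(0).tolist())
q=proj(s,[S2W((0,-112,50)),S2W((-14,-112,133))]);print(((q+.4-[170,120])*[4.6,4.615]).round(0).tolist())
save(cv2.resize(t['color'][145:255,190:330],None,fx=5,fy=5,interpolation=cv2.INTER_CUBIC),'t9')
"
```

```text
0 [[273.0, 363.0], [346.0, 385.0], [322.0, 434.0], [248.0, 411.0]]
0.03 [[274.0, 360.0], [346.0, 383.0], [322.0, 430.0], [248.0, 407.0]]
0.06 [[274.0, 357.0], [347.0, 380.0], [323.0, 426.0], [249.0, 403.0]]
front rim [[310.0, 209.0], [458.0, 251.0]]
[[172.0, 302.0], [168.0, 189.0]]
```

View pics/t9.png

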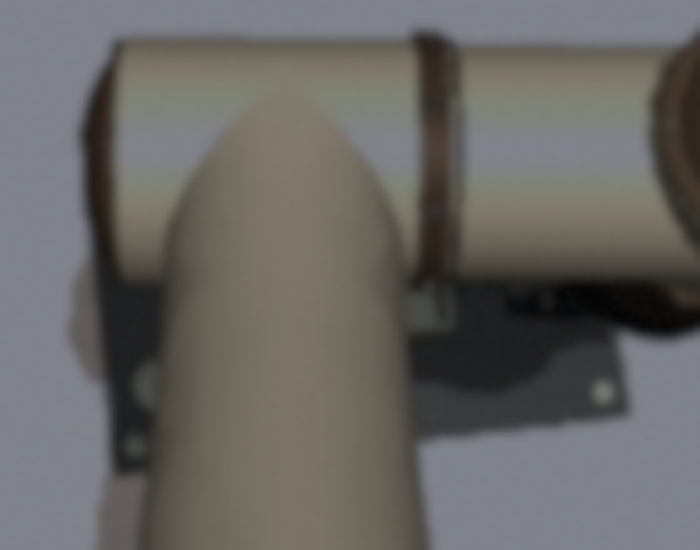

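Call:
{"api": "step_arm", "payload": {
  "series": [
    [[0,0,25,0],[0,0,20,0],[0,0,10,0],[0,0,6,0],[-5,0,0,0],[-5,0,0,0],[-5,0,0,0],[-4,0,0,0],[0,0,0,0],[0,0,0,0]]
  ]
}}

```text
t: 12.8
ee_pos: [0.4783, -0.1648, 0.1076]
eef_rot: [-0.052, 0.999, -0.0, 0.0]
ft_force: [0.4, -0.6, 0.2]
gripper_width: 0.001
```

```bash
python3 -c "
from h import *
st([-34,-112,107])
c=cam('wrist');s=cam('scene')
save(cv2.resize(s['color'][130:210,180:280],(750,600),interpolation=cv2.INTER_CUBIC),'s10')
save(c['color'],'w10')
"
```

```text
t 12.8 stand [ -47.1 -111.6  107.6] F_stand [ 0.36 -0.65  0.24] w 0.001 toolyaw err -0.0001 tz [ 9.e-04  0.e+00 -1.e+00]
tool move mm [-13.1  -0.4   0.6]
```

View pics/s10.png

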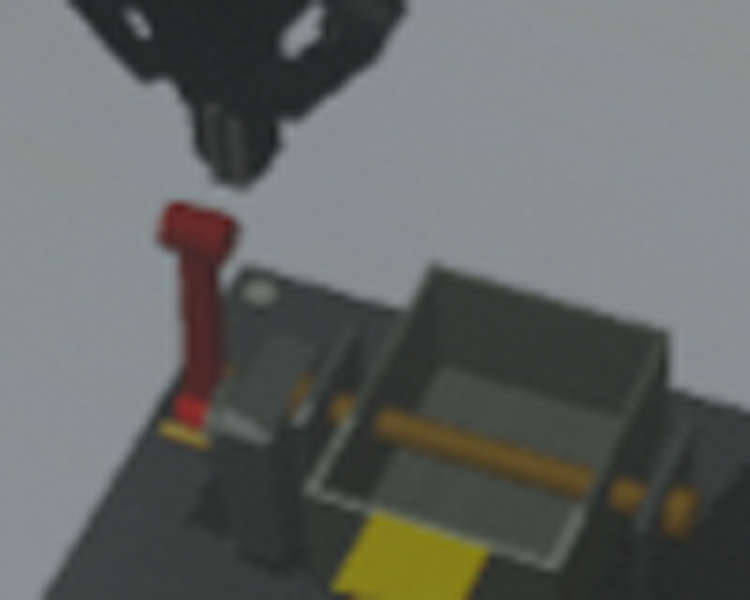

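View pics/w10.png

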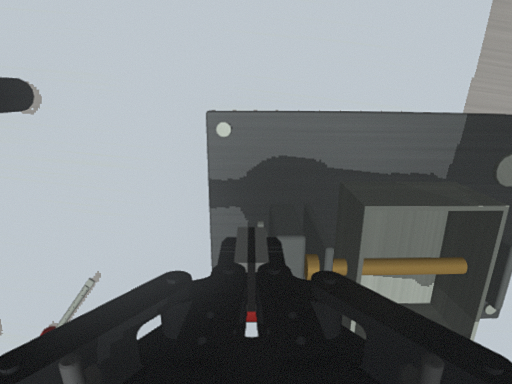

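```bash
python3 -c "
from h import *
s=cam('scene')
for z in (.107,.12,.13,.14): print(z,W2S(onz(s,(211,154.8),z)).round(1))
f=lambda l:((proj(s,[S2W(l)])[0]+.4-[180,130])*7.5).round(0)
for l in [(-36,-112,130),(-58,-112,130),(-36,-112,107),(-14,-112,133),(-14,-100,133),(-14,-124,133)]: print(l,f(l))
"
```

```text
0.107 [ -58.  -121.1  107. ]
0.12 [ -47.2 -115.   120. ]
0.13 [ -38.9 -110.3  130. ]
0.14 [ -30.7 -105.5  140. ]
(-36, -112, 130) [227. 194.]
(-58, -112, 130) [254. 151.]
(-36, -112, 107) [233. 238.]
(-14, -112, 133) [200. 232.]
(-14, -100, 133) [232. 241.]
(-14, -124, 133) [168. 223.]
```

Call:
{"api": "step_arm", "payload": {
  "series": [
    [[-3,-0.5,2,0],[-3,0,0,0],[-2,0,0,0],[-1,0,0,0],[-1,0,0,0],[-1,0,0,0],[0,0,0,0]]
  ]
}}

```text
t: 13.53
ee_pos: [0.489, -0.1642, 0.1052]
eef_rot: [-0.052, 0.999, -0.0, 0.0]
ft_force: [0.2, 0.1, -0.0]
gripper_width: -0.002
```

Call:
{"api": "step_arm", "payload": {
  "series": [
    [[-0.7,0,0,0],[-0.7,0,0,0],[-0.7,0,0,0]]
  ]
}}

```text
t: 13.78
ee_pos: [0.4909, -0.164, 0.1052]
eef_rot: [-0.052, 0.999, -0.0, -0.0]
ft_force: [0.2, 0.5, -0.2]
gripper_width: -0.001
```

Call:
{"api": "step_arm", "payload": {
  "series": [
    [[-0.7,0,0,0],[-0.7,0,0,0],[-0.7,0,0,0]]
  ]
}}

```text
t: 14.03
ee_pos: [0.492, -0.1639, 0.1051]
eef_rot: [-0.052, 0.999, 0.0, -0.001]
ft_force: [-2.6, 0.0, 2.8]
gripper_width: -0.003
```

Call:
{"api": "step_arm", "payload": {
  "series": [
    [[0,0,0,0],[0,0,0,0]]
  ]
}}

```text
t: 14.2
ee_pos: [0.492, -0.1639, 0.1051]
eef_rot: [-0.052, 0.999, 0.0, -0.001]
ft_force: [-4.0, 0.4, 2.3]
gripper_width: -0.004
```

```bash
python3 -c "
from h import *
st(); print(manip.read_state()['moment'])
s=cam('scene')
a=cv2.resize(s['color'][140:190,190:252],(744,600),interpolation=cv2.INTER_CUBIC);save(np.clip(a*1.8,0,255).astype('uint8'),'s11')
"
```

```text
t 14.2 stand [ -33.5 -112.1  105.1] F_stand [-3.91  0.81  2.27] w -0.004 toolyaw err -0.0004 tz [-0.0021  0.     -1.    ]
[-0.13469205  0.98122049 -0.00517797]
```

View pics/s11.png

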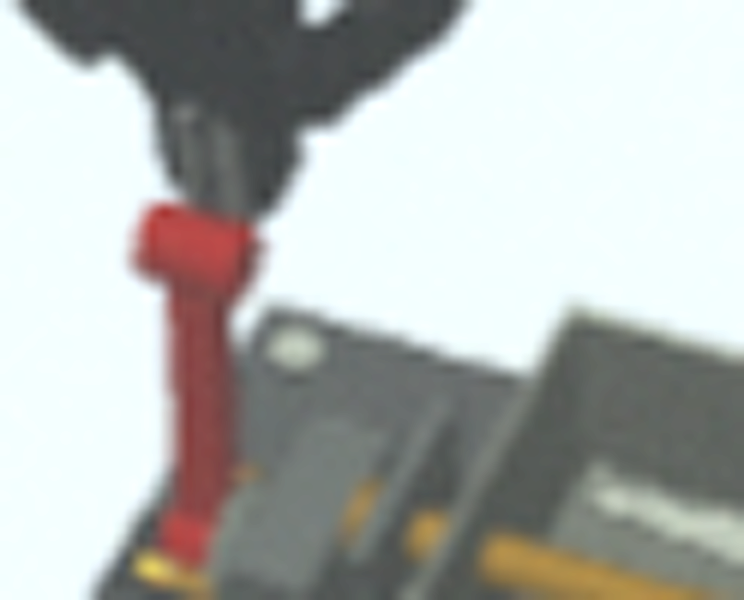

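Call:
{"api": "step_arm", "payload": {
  "series": [
    [[2,0,0,0],[2,0,0,0],[0,0,4,0],[0,0,4,0],[-1,0,0,0],[-1,0,0,0],[-0.7,0,0,0],[0,0,0,0]]
  ]
}}

```text
t: 14.92
ee_pos: [0.4918, -0.1639, 0.0971]
eef_rot: [-0.052, 0.999, 0.0, -0.0]
ft_force: [-0.2, 0.8, -0.4]
gripper_width: 0.002
```

Call:
{"api": "step_arm", "payload": {
  "series": [
    [[-0.7,0,0,0],[-0.7,0,0,0],[0,0,0,0]]
  ]
}}

```text
t: 15.17
ee_pos: [0.492, -0.1638, 0.0971]
eef_rot: [-0.052, 0.999, 0.0, -0.001]
ft_force: [-3.4, -0.4, 1.1]
gripper_width: 0.001
```

```bash
python3 -c "
from h import *
st()"
```

```text
t 15.167 stand [ -33.4 -112.1   97.1] F_stand [-3.43 -0.06  1.07] w 0.001 toolyaw err -0.0004 tz [-0.0024  0.     -1.    ]
```

Call:
{"api": "step_arm", "payload": {
  "series": [
    [[-1,0,-0.4,0],[-1,0,-0.4,0],[-1,0,-0.4,0]]
  ]
}}

```text
t: 15.42
ee_pos: [0.4956, -0.1634, 0.0981]
eef_rot: [-0.052, 0.999, 0.0, -0.001]
ft_force: [-1.7, -0.8, -2.0]
gripper_width: 0.001
```

Call:
{"api": "step_arm", "payload": {
  "series": [
    [[-1,0,-0.4,0],[-1,0,-0.4,0],[-1,0,-0.4,0]]
  ]
}}

```text
t: 15.67
ee_pos: [0.4989, -0.163, 0.0993]
eef_rot: [-0.052, 0.999, 0.0, -0.0]
ft_force: [-2.9, 0.0, -1.3]
gripper_width: 0.003
```

Call:
{"api": "step_arm", "payload": {
  "series": [
    [[-1.2,0,-0.6,0],[-1.2,0,-0.6,0],[-1.2,0,-0.6,0],[-1.2,0,-0.6,0]]
  ]
}}

```text
t: 16.0
ee_pos: [0.504, -0.1626, 0.1021]
eef_rot: [-0.052, 0.999, 0.0, 0.0]
ft_force: [-2.1, -0.3, -1.6]
gripper_width: 0.002
```

Call:
{"api": "step_arm", "payload": {
  "series": [
    [[-1.2,0,-0.5,0],[-1.2,0,-0.4,0],[-1.2,0,-0.2,0],[-1.2,0,0,0]]
  ]
}}

```text
t: 16.33
ee_pos: [0.5089, -0.1621, 0.1033]
eef_rot: [-0.052, 0.999, -0.0, 0.0]
ft_force: [-1.7, 0.2, -0.7]
gripper_width: -0.002
```

```bash
python3 -c "
from h import *
st()
s=cam('scene')
a=cv2.resize(s['color'][140:190,190:252],(744,600),interpolation=cv2.INTER_CUBIC);save(np.clip(a*1.8,0,255).astype('uint8'),'s12')
"
```

```text
t 16.333 stand [ -16.5 -112.1  103.3] F_stand [-1.71  0.36 -0.65] w -0.002 toolyaw err -0.0001 tz [ 4.e-04 -0.e+00 -1.e+00]
```

View pics/s12.png

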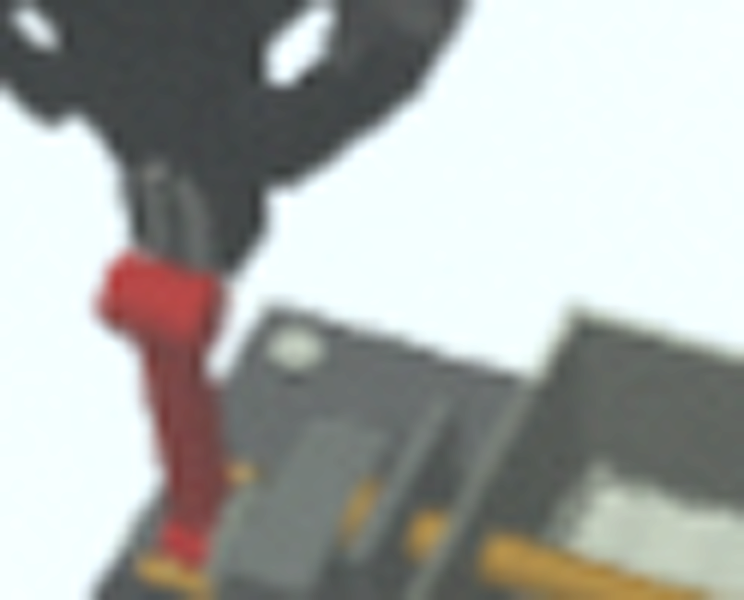

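Call:
{"api": "step_arm", "payload": {
  "series": [
    [[-1.2,0,0,0],[-1.2,0,0,0],[-1.2,0,0,0],[-1.2,0,0,0],[-1.2,0,0,0],[-1.2,0,0,0]]
  ]
}}

```text
t: 16.88
ee_pos: [0.5161, -0.1614, 0.1033]
eef_rot: [-0.052, 0.999, -0.0, 0.0]
ft_force: [-3.1, 0.2, -0.0]
gripper_width: 0.0
```

Call:
{"api": "step_arm", "payload": {
  "series": [
    [[-1.2,0,0.1,0],[-1.2,0,0.2,0],[-1.2,0,0.2,0],[-1.2,0,0.2,0],[-1.2,0,0.2,0],[-1.2,0,0.3,0]]
  ]
}}

```text
t: 17.38
ee_pos: [0.5233, -0.1607, 0.1021]
eef_rot: [-0.052, 0.999, -0.0, 0.0]
ft_force: [-1.2, -0.3, 1.9]
gripper_width: 0.002
```

```bash
python3 -c "
from h import *
st()
s=cam('scene')
a=cv2.resize(s['color'][140:190,190:252],(744,600),interpolation=cv2.INTER_CUBIC);save(np.clip(a*1.8,0,255).astype('uint8'),'s13')
"
```

```text
t 17.383 stand [  -1.9 -112.2  102.1] F_stand [-1.2  -0.13  1.86] w 0.002 toolyaw err -0.0 tz [ 7.e-04 -2.e-04 -1.e+00]
```

View pics/s13.png

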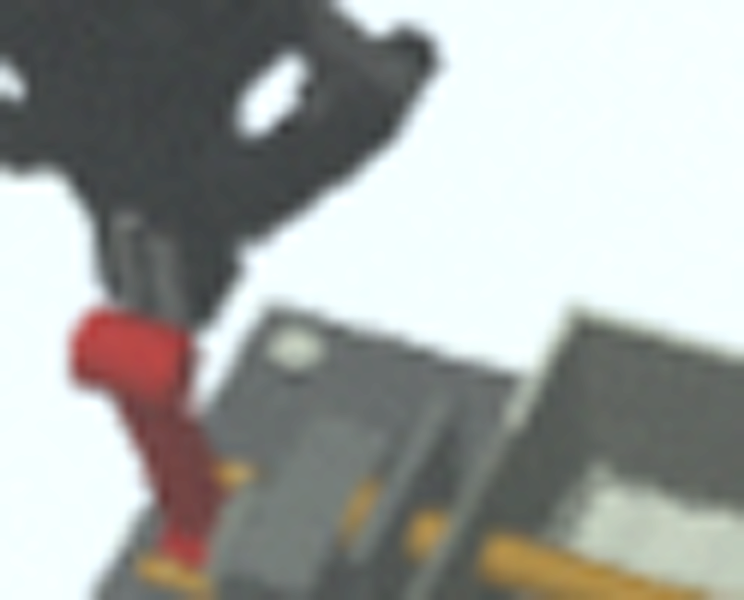

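Call:
{"api": "step_arm", "payload": {
  "series": [
    [[-1.2,0,0.2,0],[-1.2,0,0.2,0],[-1.2,0,0.3,0],[-1.2,0,0.3,0],[-1.2,0,0.3,0],[-1.2,0,0.4,0],[-1.2,0,0.4,0],[-1.2,0,0.4,0]]
  ]
}}

```text
t: 18.1
ee_pos: [0.5327, -0.1596, 0.0993]
eef_rot: [-0.052, 0.999, 0.0, 0.0]
ft_force: [-0.8, 0.1, 0.2]
gripper_width: 0.006
```

Call:
{"api": "step_arm", "payload": {
  "series": [
    [[-1.2,0,0.5,0],[-1.2,0,0.5,0],[-1.2,0,0.5,0],[-1.2,0,0.5,0],[-1.2,0,0.5,0]]
  ]
}}

```text
t: 18.52
ee_pos: [0.5386, -0.159, 0.0968]
eef_rot: [-0.052, 0.999, -0.0, 0.0]
ft_force: [-0.4, 0.0, 0.2]
gripper_width: 0.002
```

```bash
python3 -c "
from h import *
st()
s=cam('scene')
a=cv2.resize(s['color'][140:190,190:252],(744,600),interpolation=cv2.INTER_CUBIC);save(np.clip(a*1.8,0,255).astype('uint8'),'s14')
"
```

```text
t 18.517 stand [  13.4 -112.1   96.8] F_stand [-0.37  0.07  0.2 ] w 0.002 toolyaw err -0.0002 tz [ 2.e-04  0.e+00 -1.e+00]
```

View pics/s14.png

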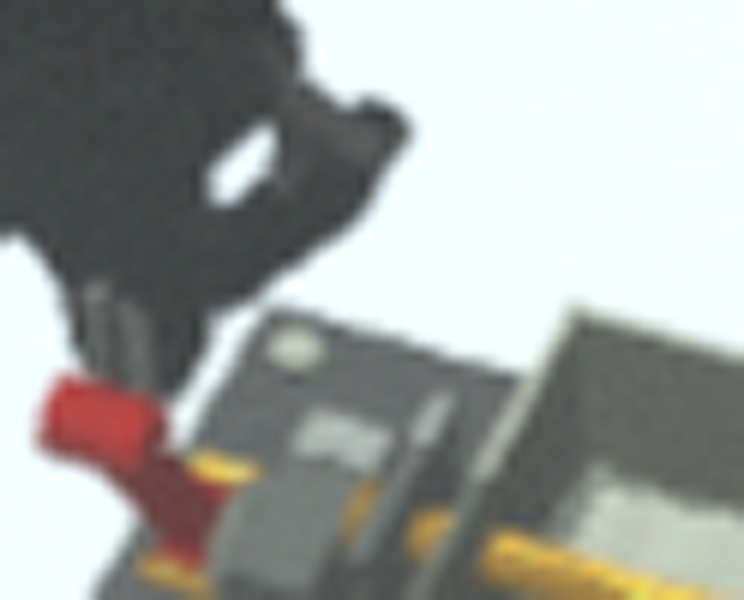

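Call:
{"api": "step_arm", "payload": {
  "series": [
    [[-1.2,0,0.3,0],[-1.2,0,0.3,0],[-1.2,0,0.3,0],[-1.2,0,0.5,0],[-1.2,0,0.6,0]]
  ]
}}

```text
t: 18.98
ee_pos: [0.5447, -0.1583, 0.0949]
eef_rot: [-0.052, 0.999, -0.0, 0.0]
ft_force: [-0.7, -0.2, 0.1]
gripper_width: 0.003
```

Call:
{"api": "step_arm", "payload": {
  "series": [
    [[-0.8,0,0.5,0],[-0.8,0,0.5,0],[-0.8,0,0.5,0]]
  ]
}}

```text
t: 19.23
ee_pos: [0.547, -0.1581, 0.0935]
eef_rot: [-0.052, 0.999, -0.0, 0.0]
ft_force: [0.0, -0.8, 0.0]
gripper_width: -0.003
```

```bash
python3 -c "
from h import *
st()
s=cam('scene')
a=cv2.resize(s['color'][140:190,190:252],(744,600),interpolation=cv2.INTER_CUBIC);save(np.clip(a*1.8,0,255).astype('uint8'),'s15')
"
```

```text
t 19.233 stand [  21.9 -112.1   93.5] F_stand [-0.07 -0.76  0.01] w -0.003 toolyaw err -0.0001 tz [ 4.e-04 -0.e+00 -1.e+00]
```

View pics/s15.png

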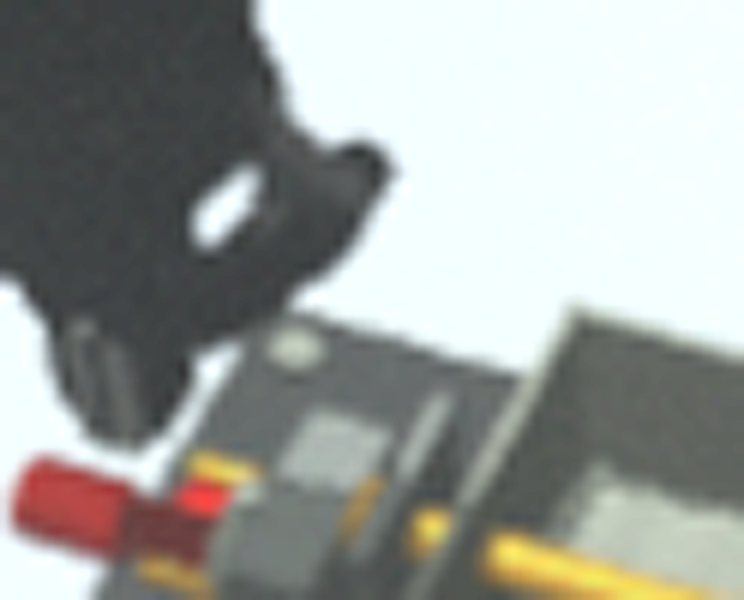

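```bash
python3 -c "
from h import *
s=cam('scene')
save(cv2.resize(s['color'][160:200,180:230],(750,600),interpolation=cv2.INTER_CUBIC),'s16')
for px in [(195.5,181.5),(194.5,180.5),(196,182.5)]:
  p,d=ray(s,px)
  P0=W2S(p);P1=W2S(p+d); k=(-112-P0[1])/(P1[1]-P0[1]); X=P0+k*(P1-P0); print(X, np.hypot(X[0],X[2]-50),np.degrees(np.arctan2(X[0],X[2]-50)))
for a in (30,33,36,39): 
  r=np.radians(a);l=(84*np.sin(r),-112,50+84*np.cos(r));print(a,np.round(l,1),((proj(s,[S2W(l)])[0]+.4-[180,160])*15).round(0), ((proj(s,[S2W((l[0],-100,l[2]))])[0]+.4-[180,160])*15).round(0))
"
```

```text
[  51.5355475  -112.          122.60430261] 89.03537169616793 35.367664363364376
[  55.13754245 -112.          130.52869289] 97.59620364577366 34.399222853289565
[  50.10486271 -112.          117.07680002] 83.72451474049146 36.758905070499765
30 [  42.  -112.   122.7] [263. 287.] [328. 306.]
33 [  45.7 -112.   120.4] [255. 312.] [320. 331.]
36 [  49.4 -112.   118. ] [247. 337.] [312. 357.]
39 [  52.9 -112.   115.3] [240. 362.] [305. 382.]
```

View pics/s16.png

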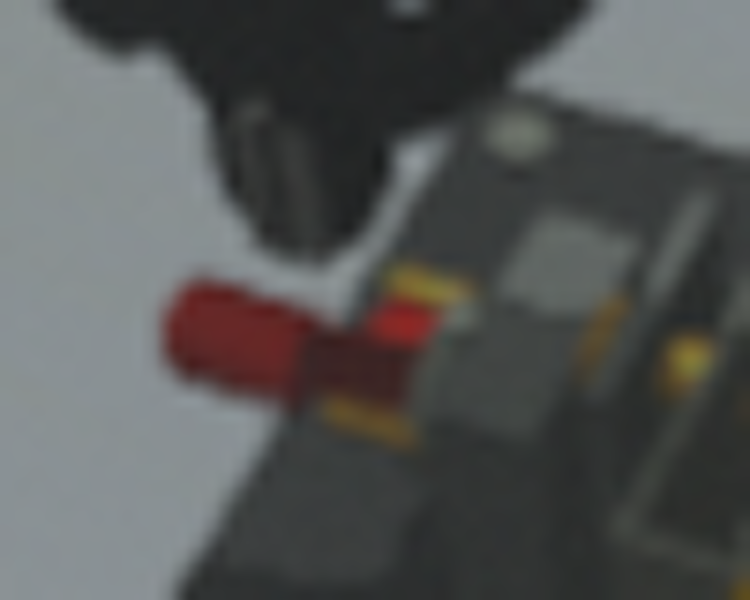

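Call:
{"api": "step_arm", "payload": {
  "series": [
    [[-1.5,0,0.6,0],[-1.5,0,0.6,0],[-1.5,0,0.6,0],[-1,0,0.5,0],[-0.7,0,0.2,0],[0,0,0,0]]
  ]
}}

```text
t: 19.83
ee_pos: [0.5531, -0.1574, 0.0908]
eef_rot: [-0.052, 0.999, 0.0, -0.0]
ft_force: [-0.8, -0.8, -0.5]
gripper_width: 0.0
```

Call:
{"api": "step_arm", "payload": {
  "series": [
    [[-0.7,0,0,0],[-0.7,0,0,0],[0,0,0,0]]
  ]
}}

```text
t: 20.08
ee_pos: [0.5545, -0.1573, 0.091]
eef_rot: [-0.052, 0.999, -0.0, 0.0]
ft_force: [-0.0, -0.8, 0.6]
gripper_width: -0.001
```

Now around stand x = 29; creeping.

Call:
{"api": "step_arm", "payload": {
  "series": [
    [[-0.6,0,0,0],[-0.6,0,0,0],[0,0,0,0]]
  ]
}}

```text
t: 20.33
ee_pos: [0.555, -0.1572, 0.0909]
eef_rot: [-0.052, 0.999, 0.0, -0.001]
ft_force: [-2.0, -0.9, 1.2]
gripper_width: -0.001
```

Call:
{"api": "step_arm", "payload": {
  "series": [
    [[-0.6,0,0.2,0],[-0.6,0,0.2,0],[0,0,0,0]]
  ]
}}

```text
t: 20.58
ee_pos: [0.5552, -0.1573, 0.0905]
eef_rot: [-0.052, 0.999, 0.0, -0.002]
ft_force: [-5.0, -0.6, 3.9]
gripper_width: -0.001
```

```bash
python3 -c "
from h import *
st()"
```

```text
t 20.583 stand [  30.1 -112.1   90.5] F_stand [-5.07 -0.06  3.9 ] w -0.001 toolyaw err -0.0004 tz [-3.4e-03 -1.0e-04 -1.0e+00]
```

Call:
{"api": "step_arm", "payload": {
  "series": [
    [[-0.6,0,0.1,0],[0,0,0,0]]
  ]
}}

```text
t: 20.75
ee_pos: [0.5552, -0.1573, 0.0905]
eef_rot: [-0.052, 0.999, 0.0, -0.002]
ft_force: [-6.5, -0.4, 5.3]
gripper_width: -0.001
```

Call:
{"api": "step_arm", "payload": {
  "series": [
    [[0,0,0,0],[0,0,0,0],[0,0,0,0],[0,0,0,0]]
  ]
}}

```text
t: 21.08
ee_pos: [0.5552, -0.1573, 0.0905]
eef_rot: [-0.052, 0.999, 0.0, -0.002]
ft_force: [-5.6, -0.4, 5.3]
gripper_width: 0.002
```

Call:
{"api": "step_arm", "payload": {
  "series": [
    [[0,0,0,0],[0,0,0,0],[0,0,0,0],[0,0,0,0],[0,0,0,0],[0,0,0,0]]
  ]
}}

```text
t: 21.58
ee_pos: [0.5552, -0.1573, 0.0905]
eef_rot: [-0.052, 0.999, 0.0, -0.002]
ft_force: [-6.0, -1.0, 5.8]
gripper_width: -0.002
```

```bash
python3 -c "
from h import *
st()
s=cam('scene')
save(cv2.resize(s['color'][160:200,180:230],(750,600),interpolation=cv2.INTER_CUBIC),'s17')
st()"
```

```text
t 21.583 stand [  30.1 -112.1   90.5] F_stand [-6.1  -0.36  5.78] w -0.002 toolyaw err -0.0006 tz [-4.4e-03 -1.0e-04 -1.0e+00]
t 21.633 stand [  30.1 -112.1   90.5] F_stand [-6.13  0.07  5.24] w -0.002 toolyaw err -0.0005 tz [-4.3e-03 -1.0e-04 -1.0e+00]
```

View pics/s17.png

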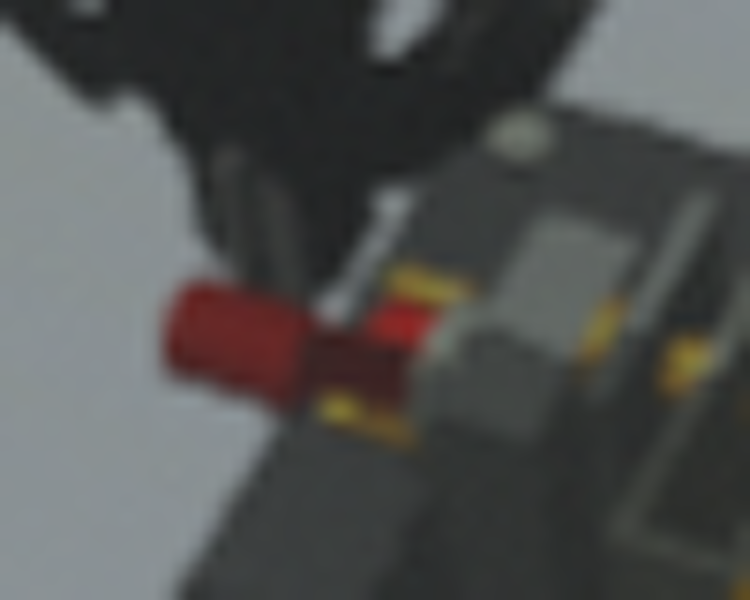

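Call:
{"api": "step_arm", "payload": {
  "series": [
    [[1,0,-0.5,0],[2,0,-1,0],[4,0,-2,0],[10,0,0,0],[20,0,0,0],[25,0,-10,0],[0,0,-40,0],[0,0,-40,0],[0,0,-40,0],[0,0,0,0],[0,0,0,0]]
  ]
}}

```text
t: 22.55
ee_pos: [0.497, -0.1635, 0.227]
eef_rot: [-0.052, 0.999, -0.0, 0.004]
ft_force: [-0.3, 0.5, -1.5]
gripper_width: 0.001
```

```bash
python3 -c "
from h import *
st()
s=cam('scene');w=cam('wrist')
save(s['color'],'s18f');save(cv2.resize(s['color'][130:250,170:320],(750,600),interpolation=cv2.INTER_CUBIC),'s18')
st()"
```

```text
t 22.55 stand [ -28.4 -112.2  227. ] F_stand [-0.29  0.56 -1.45] w 0.001 toolyaw err -0.0001 tz [ 8.2e-03 -1.0e-04 -1.0e+00]
t 22.65 stand [ -30.5 -111.8  223.4] F_stand [-0.59  0.78 -0.76] w 0.002 toolyaw err -0.0005 tz [-1.e-04  8.e-04 -1.e+00]
```

View pics/s18.png

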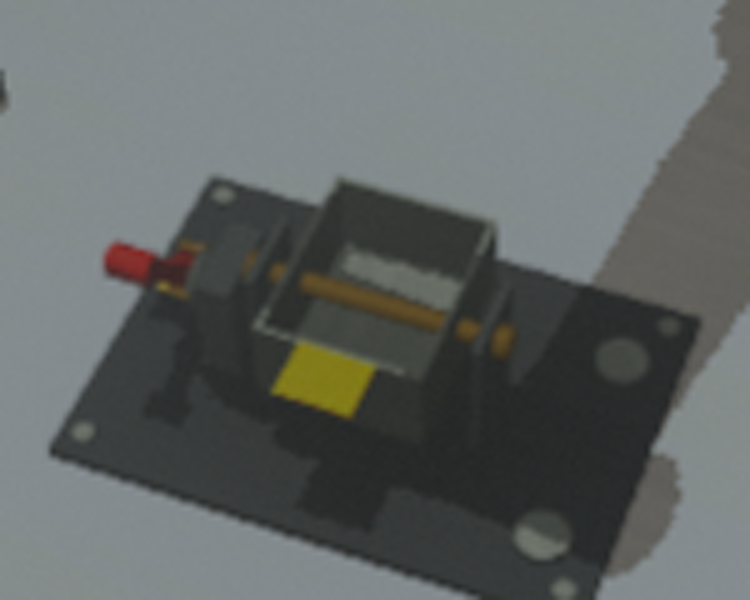

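View pics/s18f.png

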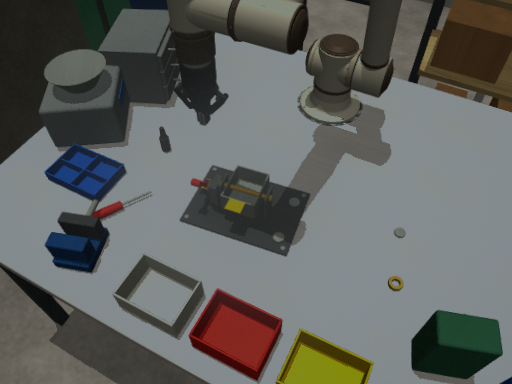

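```bash
python3 -c "
from h import *
print(manip.job_done()); st()"
```

```text
the job is handed in; nothing more can be done
None
the job is handed in; nothing more can be done
```

The pan is down level on its stop, and after that the toggle was pushed over to its end stop. The job was handed in at about 22.7 s of the 58 s allowed. The last picture shows the pan level, the toggle still over, the arm clear, and the slugs, punch, driver and collar where they started.

- **Pan:** I pressed it down by the tab in steps of about 1 mm until the force rose sharply with no further movement. The tab corners then matched the level position in the scene camera.
- **Toggle:** I pushed it over at 2 to 4 N, then pressed it against the end stop at 7.7 to 8.4 N for about 0.9 s.

These checks did not come out cleanly:

- **Pan force:** At the stop I took two small steps too many. The last reading was 19.9 N down plus about 9 N sideways, or 22 N in total (21.9 to 22.0 N). That is right at the 22 N limit, and it may have gone slightly over between readings. I backed off straight away.
- **First toggle contact:** I touched the toggle at about 4.5 N, backed off 4 mm and lowered the finger before the real push. I saw no sign that it had moved before I backed off.
- **Contact near the end:** Late in the swing the toggle's own spring carried it up to about 8 mm ahead of the finger. It did not spring back, and I followed it to the stop and pressed there.
- **Fingertip height:** The real fingertip sits about 23 mm above the reported TCP when shut. I used the felt contact heights instead.

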